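Fill the cold-brew bottle crate

ROBOT

A 6-joint arm with a two-finger parallel gripper is mounted at the origin on the work surface. World frame = base frame: x ahead of the robot, y to its left, z up, the work surface at z = 0. Lengths are in mm, angles in rad, forces in N, time in s.
With the tool pointing down it reaches from about 300 to 775 mm from the base axis. Payload 14.6 kg.
Tool frame: the origin (TCP) lies at the very end of the fingers, on their centre line; the grasp point (between the pads) lies 19 mm behind it; z points along the fingers, y is the direction in which the jaws open and shut (so a half turn about z gives the same grasp; the last joint's range is limited). The gripper opens to 94 mm and grips with 3 to 60 N. Pads are 16 mm wide; open, the fingers measure 119 mm over their backs; the gripper's body (75 mm by 177 mm) begins 78 mm behind the grasp point.
Start: joints at [1.208, 0.3, 1.521, -0, 1.321, -0.067], TCP at [160.325, 526.104, 205.446] pointing down, gripper open.
Joint ranges: [-3.03, 3.03], [-0.79, 2.21], [0.23, 2.52], [-1.04, 4.18], [0, 3.07], [-2.55, 2.55]. Speed limits (rad/s): [2.22, 2.22, 2.57, 3.14, 3.14, 3.14].

INTERFACE

Orientations are given as [roll, pitch, yaw] about the fixed x, y, z axes, in that order (R = Rz(yaw) Ry(pitch) Rx(roll)).
In Python, from cell import manip gives the robot as it stands.
- The arm moves only by the shell command python3 -m inch 'ROWS' [FORCE]. ROWS is a JSON object of lists of equal length, an entry for each row: "grip": the opening, from -1 (shut) to 1 (fully open), so that 0 is half open; "travel": the shift along the world's x, y, z in cm, a list of three; "turn": the turn, a rotation vector about the world's x, y, z in degrees, a list of three. A call has 1 to 10 rows; each row is the pose to reach, as a shift and turn from the pose measured when the call began; what a row does not reach only later rows make up. A row lasts 1/8 s, in which the tool goes at most 62.5 mm and 10.7 degrees, less where a joint would pass 70% of its speed; a pose out of reach is approached as far as the arm can. A call with a gripper value outside its range is refused whole. The fingers move at their own pace and stop on an object; FORCE is the grip in N (left out, the last holds). Time passes only in rows, so rows that repeat a pose let the fingers close. It gives the time, the measured TCP pose, the force and the opening at its end, in the units of the state.
- manip.read_state(): the state, without advancing time (a new reading comes with each control period).
- manip.camera(name): name is "scene" or "top"; returns (picture, depth): 420x560x3 uint8, red, green, blue; 420x560 float32, mm along the optical axis (not along the pixel's ray), 0 where there is no reading.
- manip.calibration(name): a dict with "fx", "fy", "cx", "cy" (pixels), "k1" (the pictures are not rectified: a ray, as slopes to the right and down, at radius r is drawn at 1 + k1 r^2 times it, then the intrinsics apply), "world_from_camera" (4x4, takes a point from camera to world coordinates). Camera axes: x right, y up, looking along -z (the intrinsics and any distortion apply to the point x, -y, -z); pixel columns grow to the right and rows downward; lengths in mm; the calibration is good to about 2 mm. A picture is of the moment at which its call begins. calibration takes no time and is no camera call.
- manip.sign_off(): hands the job in, once; it reports no verdict.
Trained networks look in the newest picture that a camera, given by its name, has taken for a name from the list of things; names that differ only in an ending like _2 or _b are one class to them, and where a whole thing is asked for, a point or a joint stands for the part that bears it (a point fixed in the world has none). Each returns a list of dicts, best first, with "p" (0 to 1); they miss things now and then, are a little off and sometimes report something else, mostly with a low value. They report only what shows in the picture. A call takes as long as a camera call. They do not tell look-alikes from the thing itself.
- manip.look_for(camera, label): "bbox" ([left, top, right, bottom] in pixels, round what is visible of it).
The state is a dict: "clock": time; "joints": joint angles; "qd": joint speeds; "effort": joint torques, N m; "eef_pos": TCP position; "eef_rot": TCP orientation; "wrist_force": force on the tool from outside, world axes, zero at the start; "moment": the same for the moment, N m; "finger_gap": finger opening in mm.
Only numpy, scipy, OpenCV 4.12 (cv2) and the standard library are available. Lean on these libraries where they do the work, as an engineer would, in place of code of your own. Each camera call takes 0.05 s, during which the arm holds its last target.

TASK

Two stubby amber bottles have been left standing on the coffee bar outside the four-cell wooden crate. Put them upright into the crate's two empty cells, one in each (either bottle in either cell), setting them down gently without dropping them or knocking them over; the squat jar does not belong in the crate.

Things in the scene. Friction and masses are not known exactly. Their poses are not given: they have to be found in the camera images.
- bottle_1_center (a point): Stubby amber bottle with black cap, upright on the counter outside the crate: 105 mm tall, 0.2 to 0.4 kg; body 54 mm in diameter up to 80 mm above its foot, then a shoulder and a 38 mm cap. This point: its centre, 52.5 mm above the foot; z up. Grip the body here or up to 15 mm higher, so the fingers clear the crate walls. Not the squat jar (66 mm wide, 60 mm tall), which may stand beside it.
- bottle_2_center (a point): Stubby amber bottle with black cap, upright on the counter outside the crate: 105 mm tall, 0.2 to 0.4 kg; body 54 mm in diameter up to 80 mm above its foot, then a shoulder and a 38 mm cap. This point: its centre, 52.5 mm above the foot; z up. Grip the body here or up to 15 mm higher, so the fingers clear the crate walls. Not the squat jar (66 mm wide, 60 mm tall), which may stand beside it.
- free_cell_1 (a point): Floor centre of one empty cell, 6 mm above the counter; z up, x and y along the walls. Wooden 2 x 2 crate, fixed, at any yaw: 182 mm square, 36 mm tall, walls, dividers and floor 6 mm, cells 82 mm square. The empty cells are diagonally opposite; the other two hold bottles of the same kind, centres about 88 mm from this point along x or y.
- free_cell_2 (a point): Floor centre of the other empty cell, 6 mm above the counter; z up, x and y along the walls. Wooden 2 x 2 crate, fixed, at any yaw: 182 mm square, 36 mm tall, walls, dividers and floor 6 mm, cells 82 mm square. The empty cells are diagonally opposite; the other two hold bottles of the same kind, centres about 88 mm from this point along x or y.
Not all that is in view belongs to the job. Leave any green or turquoise look-alike of the part that bears bottle_2_center alone.

How it is judged (in metres and radians):
At the end, for the whole second after the job is handed in: One of the two bottles stands in each of the two free cells, in either order: bottle centre within 25 mm (horizontally) of the cell centre and 42.5 to 62.5 mm above the cell floor, upright within about 10 degrees, and at rest (((horizontal distance between bottle_1_center and free_cell_1 below 0.025 m and z of bottle_1_center in the frame of free_cell_1 between 0.0425 and 0.0625 m and angle between each of bottle_1_center, bottle_2_center's own z axis and vertical below 0.17 rad and linear speed of each of bottle_1, bottle_2 below 0.03 m/s and horizontal distance between bottle_2_center and free_cell_2 below 0.025 m and z of bottle_2_center in the frame of free_cell_2 between 0.0425 and 0.0625 m) or (horizontal distance between bottle_1_center and free_cell_2 below 0.025 m and z of bottle_1_center in the frame of free_cell_2 between 0.0425 and 0.0625 m and angle between each of bottle_1_center, bottle_2_center's own z axis and vertical below 0.17 rad and linear speed of each of bottle_1, bottle_2 below 0.03 m/s and horizontal distance between bottle_2_center and free_cell_1 below 0.025 m and z of bottle_2_center in the frame of free_cell_1 between 0.0425 and 0.0625 m))); the robot touches nothing.
It fails at once if bottle 1 is dropped: it moves faster than 0.8 m/s while the fingers do not touch it (linear speed of bottle_1 above 0.8 m/s and contact force between the fingers and bottle_1 below 0.1 N).
It fails at once if bottle 2 is dropped: it moves faster than 0.8 m/s while the fingers do not touch it (linear speed of bottle_2 above 0.8 m/s and contact force between the fingers and bottle_2 below 0.1 N).
It fails at once if bottle 1 is knocked over or tipped by more than 45 degrees (angle between bottle_1_center's own z axis and vertical above 0.785 rad).
It fails at once if bottle 2 is knocked over or tipped by more than 45 degrees (angle between bottle_2_center's own z axis and vertical above 0.785 rad).
It also fails if it takes over 56 s, if anything falls off the work surface, if the arm or the gripper's body presses on something with over 40 N, if the wrist force passes 120 N, or if a joint passes its speed limit or range.

## Working session

There is one attempt and no reset: what is moved stays moved. The work goes in short steps, Python scripts to look and compute and a shell command to move; the robot and the scene stay as the last step left them, time stands still between calls to the robot, and variables do not carry over. Pictures are saved under pics/ and viewed, and the job is handed in when it is done.

```bash
ls; mkdir -p pics
cat > h.py <<'E'
import numpy as np,cv2
from cell import manip
def pts(cam,depth):
    c=manip.calibration(cam);h,w=depth.shape
    u,v=np.meshgrid(np.arange(w),np.arange(h))
    K=np.array([[c['fx'],0,c['cx']],[0,c['fy'],c['cy']],[0,0,1.]])
    n=cv2.undistortPoints(np.stack([u.ravel(),v.ravel()],1).astype(np.float64)[:,None],K,np.array([c['k1'],0,0,0,0.]))[:,0]
    d=depth.ravel().astype(float)
    P=np.stack([n[:,0]*d,-n[:,1]*d,-d,np.ones_like(d)],1)@np.array(c['world_from_camera']).T
    P=P[:,:3].reshape(h,w,3);P[depth==0]=np.nan;return P
E
python3 - <<'E'
from h import *
for n in ['scene','top']:
    im,d=manip.camera(n);cv2.imwrite(f'pics/{n}0.png',im[...,::-1]);np.save(n+'.npy',d);np.save(n+'i.npy',im)
    for l in ['bottle_1_center','free_cell_1']:
        try:
            for r in manip.look_for(n,l): print(n,l,np.round(r['bbox']),round(r['p'],2))
        except Exception as e: print(e)
print(manip.read_state())
E
```

```text
pics
scene bottle_1_center [315. 218. 346. 276.] 0.81
scene free_cell_1 [107. 188. 227. 297.] 0.67
top bottle_1_center [236. 164. 260. 191.] 0.71
top free_cell_1 [323. 168. 415. 262.] 0.93
{'clock': 0.3, 'joints': array([ 1.20837179e+00,  3.00111295e-01,  1.52117587e+00,  1.62148927e-05,
        1.32077121e+00, -6.66250432e-02]), 'qd': array([-0.00015528, -0.00266477, -0.00310276, -0.00057535, -0.00070991,
        0.00222093]), 'effort': array([ 1.01642767e-03, -5.31157601e+01, -3.52475774e+01,  7.07898382e-02,
        2.24597636e-02, -5.06741026e-05]), 'eef_pos': array([160.30184007, 526.01022797, 205.25518642]), 'eef_rot': array([-3.14112901e+00, -4.66800877e-05,  2.84578914e+00]), 'wrist_force': array([-0.54898267, -0.65408199,  1.48248312]), 'moment': array([-0.07128399, -0.00521748,  0.04596647]), 'finger_gap': 94.06009787132642}
```

View pics/scene0.png

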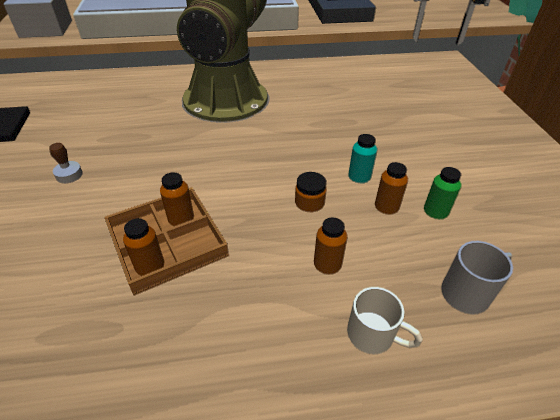

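View pics/top0.png

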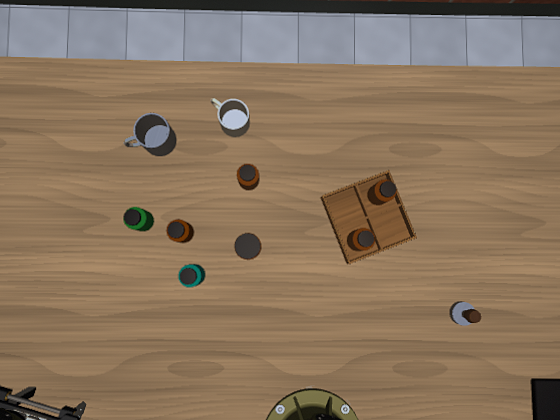

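The scene view has two loose amber bottles at (330,247) and (391,188). The things they could be confused with are the squat jar (311,191), the teal bottle (362,158), the green bottle (442,193), and the two crated amber bottles (142,247) and (176,199). In the top view the loose amber bottles are at (248,176) and (179,231), and the jar is at (248,246). The empty cells are at about (345,212) and (390,222).

```bash
cat > m.py <<'E'
from h import *
def near(P,x,y,r): return P[(np.hypot(P[...,0]-x,P[...,1]-y)<r)]
def cyl(P,cx,cy,tag):
    Q=near(P,cx,cy,55)
    cap=Q[(Q[:,2]>98)&(Q[:,2]<112)]; print(tag,'cap',len(cap),np.round(np.median(cap,0),1),np.round((cap.min(0)+cap.max(0))/2,1))
    b=Q[(Q[:,2]>15)&(Q[:,2]<75)]
    from scipy.optimize import least_squares
    f=least_squares(lambda p:np.hypot(b[:,0]-p[0],b[:,1]-p[1])-27,cap.mean(0)[:2],loss='soft_l1',f_scale=1.5)
    print(tag,'body fit',len(b),np.round(f.x,1),'med res',round(np.median(np.abs(f.fun)),1))
E
python3 - <<'E'
from m import *
T=pts('top',np.load('top.npy'));S=pts('scene',np.load('scene.npy'))
for n,(u,v) in dict(b1=(247,173),b2=(179,230),jar=(248,246),teal=(188,276),green=(135,217),cA=(386,189),cB=(362,238),mug=(233,117),cell1=(345,212),cell2=(392,222)).items():
    p=T[v,u];print(n,np.round(p,1))
    if n in('b1','b2','cA','cB','teal','green'):
        for t,P in(('T',T),('S',S)):
            try: cyl(P,p[0],p[1],n+t)
            except Exception as e: print(e)
# crate: top rims z~36
for t,P in(('T',T),('S',S)):
    m=(P[...,2]>30)&(P[...,2]<41)
    c=T[215,368]
    m&=np.hypot(P[...,0]-c[0],P[...,1]-c[1])<150
    r=cv2.minAreaRect(P[m][:,:2].astype(np.float32));print(t,m.sum(),r)
im=np.load('scenei.npy')[120:290,90:470];cv2.imwrite('pics/crop.png',cv2.resize(im[...,::-1],None,fx=2.1,fy=2.1,interpolation=2))
E
```

```text
b1 [636.1 160.8 104.1]
b1T cap 209 [636.3 160.6 104.9] [636.8 159.5 104.2]
b1T body fit 80 [637.5 160.2] med res 0.2
b1S cap 327 [642.2 162.  104.5] [640.  162.7 102.5]
b1S body fit 635 [638.5 163.2] med res 0.3
b2 [501.9 314.2 106.8]
b2T cap 216 [502.1 321.5 104.7] [502.1 321.6 104.6]
b2T body fit 86 [502.7 322.5] med res 0.2
b2S cap 226 [508.2 323.1 104.5] [505.1 324.8 103.1]
b2S body fit 585 [503.9 325.5] med res 0.6
jar [467.6 157.8  63.8]
teal [397.6 291.8 103.7]
tealT cap 222 [397.6 291.6 104.8] [397.6 291.5 104.4]
tealT body fit 69 [397.1 292.2] med res 0.2
tealS cap 181 [403.1 293.1 104.6] [400.6 294.5 102.3]
tealS body fit 522 [398.4 295.2] med res 0.6
green [531.1 415.  104.8]
greenT cap 221 [530.9 423.5 104.6] [530.  424.3 104.1]
greenT body fit 139 [530.8 424.8] med res 0.3
greenS cap 237 [536.7 423.  104.7] [533.8 424.  103. ]
greenS body fit 639 [532.2 426. ] med res 0.6
cA [ 600.7 -162.4  111.4]
cAT cap 155 [ 599.1 -166.3  109.8] [ 601.6 -166.6  105.1]
cAT body fit 452 [ 602. -166.] med res 19.3
cAS cap 407 [ 609.  -163.8  110.1] [ 603.5 -165.   105. ]
cAS body fit 1344 [ 603.5 -164.6] med res 2.0
cB [ 486.3 -104.6  114.4]
cBT cap 153 [ 484.3 -110.4  109.9] [ 485.5 -113.3  105.3]
cBT body fit 397 [ 482.2 -106.5] med res 16.8
cBS cap 282 [ 493.8 -111.5  110. ] [ 488.1 -111.8  105.2]
cBS body fit 1086 [ 487.2 -109.9] med res 2.7
mug [799.3 201.8   5.6]
cell1 [557.  -85.1   5.7]
cell2 [ 532.4 -204.3    6.9]
T 1003 ((544.1971435546875, -139.31747436523438), (184.00108337402344, 183.0322265625), 21.421045303344727)
S 1678 ((545.1383056640625, -137.40811157226562), (185.20668029785156, 182.02317810058594), 21.28902816772461)
```

View pics/crop.png

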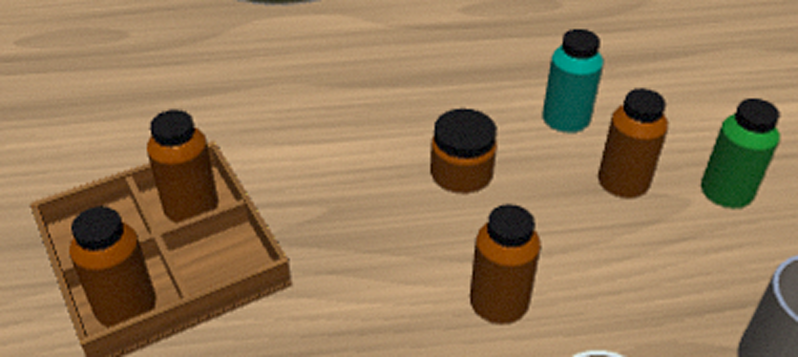

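The crop shows the jar is the wider, squat item, and the two targets are the plain amber bottles, with teal and green look-alikes beside them. The top and scene measurements agree to about 3 mm:
- **b2:** (503,324)
- **b1:** (638,162)
- **Crate:** centre (544.7,-138.4), yaw 21.35°
- **Free cells:** (569.6,-81.4) and (519.7,-195.4)

Aligning the jaws with the crate diagonal at 66.35° needs a turn of about -6.7°. I'll pick b2 first.

```bash
python3 -m inch '{"grip":[0.6,0.6,0.6,0.6,0.6,0.6,0.6,0.6,0.6,0.6],"travel":[[3,-1.8,0],[8,-4.7,0],[13,-7.7,0],[18,-10.6,0],[23,-13.5,0],[28,-16.5,0],[32,-18.8,0],[34.3,-20.2,0],[34.3,-20.2,0],[34.3,-20.2,0]],"turn":[[0,0,-1],[0,0,-2],[0,0,-3],[0,0,-4],[0,0,-5],[0,0,-6],[0,0,-6.7],[0,0,-6.7],[0,0,-6.7],[0,0,-6.7]]}' 10
```

```text
clock: 1.55
eef_pos: [502.7, 324.4, 205.2]
eef_rot: [-3.141, -0.0, 2.729]
wrist_force: [-0.0, 0.0, 0.7]
finger_gap: 74.9
```

```bash
python3 -m inch '{"grip":[0.6,0.6,0.6,0.6,0.6,0.6,0.6,0.6],"travel":[[0,0,-3],[0,0,-6],[0,0,-9],[0,0,-11.5],[0,0,-13.5],[0,0,-15.2],[0.05,0,-16.4],[0.05,0,-16.4]],"turn":[[0,0,0],[0,0,0],[0,0,0],[0,0,0],[0,0,0],[0,0,0],[0,0,0],[0,0,0]]}' 10
python3 - <<'E'
from h import *
im,d=manip.camera('scene');cv2.imwrite('pics/s1.png',im[...,::-1])
E
```

```text
clock: 2.55
eef_pos: [502.8, 324.5, 40.6]
eef_rot: [-3.14, -0.001, 2.73]
wrist_force: [0.6, 0.5, -0.4]
finger_gap: 75.2
```

View pics/s1.png

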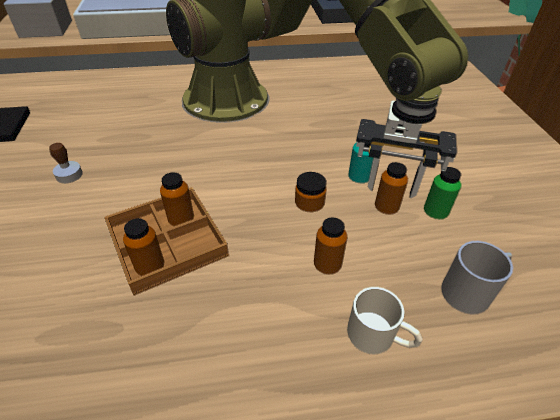

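The fingers straddle the amber bottle at (391,188), with green at (442,193) clear of them. Closing.

```bash
python3 -m inch '{"grip":[-0.2,-0.2,-0.2,-0.2,-0.2,-0.2],"travel":[[0,0,0],[0,0,0],[0,0,0],[0,0,0],[0,0,0],[0,0,0]],"turn":[[0,0,0],[0,0,0],[0,0,0],[0,0,0],[0,0,0],[0,0,0]]}' 25
```

```text
clock: 3.35
eef_pos: [503.4, 324.6, 41.8]
eef_rot: [-3.141, 0.0, 2.729]
wrist_force: [-2.0, -2.0, 5.9]
finger_gap: 53.5
```

```bash
python3 -m inch '{"grip":[-0.2,-0.2,-0.2,-0.2,-0.2,-0.2,-0.2],"travel":[[0,0,1],[0,0,3.5],[0,0,7],[0,0,10.5],[0,0,13.5],[0,0,15],[0,0,15]],"turn":[[0,0,0],[0,0,0],[0,0,0],[0,0,0],[0,0,0],[0,0,0],[0,0,0]]}' 25
python3 - <<'E'
from h import *
im,d=manip.camera('scene');cv2.imwrite('pics/s2.png',im[...,::-1])
E
```

```text
clock: 4.22
eef_pos: [503.5, 324.7, 192.2]
eef_rot: [3.141, 0.001, 2.729]
wrist_force: [0.7, -0.2, -2.7]
finger_gap: 53.4
```

View pics/s2.png

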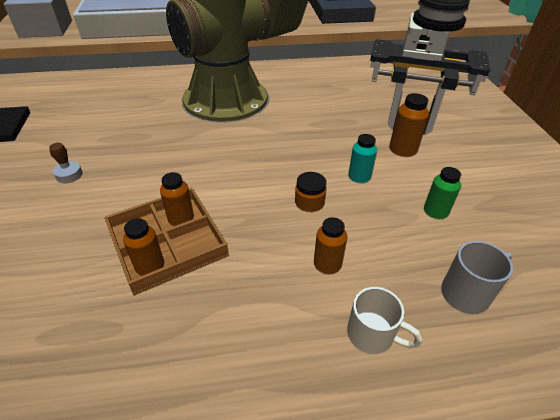

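The bottle is lifted and upright at (410,125). Carrying it over the far free cell.

```bash
python3 -m inch '{"grip":[-0.2,-0.2,-0.2,-0.2,-0.2,-0.2,-0.2,-0.2,-0.2,-0.2],"travel":[[0,-1,0],[0.1,-3,0],[0.2,-6,0],[0.4,-10,0],[0.5,-14,0],[0.6,-18,0],[0.7,-22,0],[0.8,-26,0],[0.9,-29,0],[1,-31,0]],"turn":[[0,0,0],[0,0,0],[0,0,0],[0,0,0],[0,0,0],[0,0,0],[0,0,0],[0,0,0],[0,0,0],[0,0,0]]}' 25
```

```text
clock: 5.52
eef_pos: [512.4, 12.1, 190.7]
eef_rot: [-3.14, -0.001, 2.728]
wrist_force: [0.2, -0.4, -3.7]
finger_gap: 53.5
```

```bash
python3 -m inch '{"grip":[-0.2,-0.2,-0.2,-0.2,-0.2,-0.2,-0.2,-0.2,-0.2,-0.2],"travel":[[0.1,-2,0],[0.2,-5,0],[0.3,-8,0],[0.4,-11.5,0],[0.5,-15,0],[0.6,-18,0],[0.6,-20,0],[0.6,-21,0],[0.6,-21,0],[0.6,-21,0]],"turn":[[0,0,0],[0,0,0],[0,0,0],[0,0,0],[0,0,0],[0,0,0],[0,0,0],[0,0,0],[0,0,0],[0,0,0]]}' 25
python3 - <<'E'
from h import *
im,d=manip.camera('scene');cv2.imwrite('pics/s3.png',im[...,::-1])
P=pts('scene',d)
Q=P[(np.hypot(P[...,0]-520,P[...,1]+195)<45)]
from scipy.optimize import least_squares
for lo,hi in((155,190),(190,225)):
    b=Q[(Q[:,2]>lo)&(Q[:,2]<hi)];f=least_squares(lambda p:np.hypot(b[:,0]-p[0],b[:,1]-p[1])-27,[520,-195],loss='soft_l1',f_scale=1.5)
    print(len(b),f.x,np.median(abs(f.fun)))
q=Q[Q[:,2]>120];print(np.percentile(q[:,2],[0.5,2,5]))
E
```

```text
clock: 6.78
eef_pos: [518.4, -197.2, 190.7]
eef_rot: [-3.141, -0.001, 2.728]
wrist_force: [0.4, 0.5, -2.8]
finger_gap: 53.6
566 [ 518.78823545 -196.33439144] 0.4937312658949775
781 [ 519.28377116 -194.34045636] 1.419180490585152
[152.51897891 160.80795758 177.82713203]
```

View pics/s3.png

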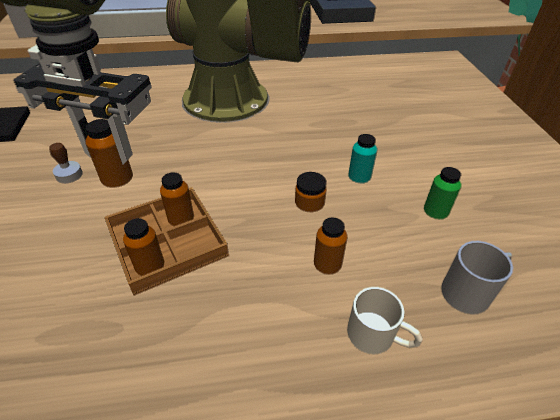

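The bottle is held at (110,155), upright, within 2 mm of the target in x and y. Lowering it.

```bash
python3 -m inch '{"grip":[-0.2,-0.2,-0.2,-0.2,-0.2,-0.2,-0.2,-0.2,-0.2,-0.2],"travel":[[0.1,0.1,-2],[0.1,0.1,-5],[0.1,0.1,-8],[0.1,0.1,-10.5],[0.1,0.1,-12],[0.1,0.1,-13],[0.1,0.1,-13.6],[0.1,0.1,-13.9],[0.1,0.1,-14],[0.1,0.1,-14]],"turn":[[0,0,0],[0,0,0],[0,0,0],[0,0,0],[0,0,0],[0,0,0],[0,0,0],[0,0,0],[0,0,0],[0,0,0]]}' 25
```

```text
clock: 8.07
eef_pos: [519.7, -196.3, 51.0]
eef_rot: [-3.14, -0.0, 2.729]
wrist_force: [-0.4, -1.1, -2.8]
finger_gap: 53.4
```

```bash
python3 -m inch '{"grip":[-0.2,-0.2,-0.2,-0.2],"travel":[[0,0,-0.15],[0,0,-0.25],[0,0,-0.35],[0,0,-0.35]],"turn":[[0,0,0],[0,0,0],[0,0,0],[0,0,0]]}' 25
```

```text
clock: 8.57
eef_pos: [519.7, -196.3, 47.8]
eef_rot: [-3.14, -0.0, 2.728]
wrist_force: [-1.2, 0.4, 2.2]
finger_gap: 53.3
```

The wrist force changed from -2.8 to +2.2 N, so the bottle is on the floor. Releasing.

```bash
python3 -m inch '{"grip":[0.4,0.6,0.6,0.6,0.6,0.6,0.6,0.6,0.6,0.6],"travel":[[0,0,0],[0,0,0],[0,0,0],[0,0,0],[0,0,0],[0,0,2],[0,0,5],[0,0,9],[0,0,13],[0,0,14]],"turn":[[0,0,0],[0,0,0],[0,0,0],[0,0,0],[0,0,0],[0,0,0],[0,0,0],[0,0,0],[0,0,0],[0,0,0]]}'
python3 - <<'E'
from m import *
im,d=manip.camera('scene');cv2.imwrite('pics/s4.png',im[...,::-1])
P=pts('scene',d);cyl(P,519.7,-195.4,'placed');cyl(P,638,162,'b1')
E
```

```text
clock: 9.82
eef_pos: [520.4, -196.6, 190.3]
eef_rot: [-3.14, 0.004, 2.729]
wrist_force: [-0.3, -0.4, -0.6]
finger_gap: 75.1
placed cap 332 [ 527.3 -193.7  110.1] [ 521.3 -195.2  105.2]
placed body fit 480 [ 519.2 -195.9] med res 16.1
b1 cap 326 [642.3 162.2 104.4] [640.  162.5 102.5]
b1 body fit 640 [638.5 163.1] med res 0.4
```

View pics/s4.png

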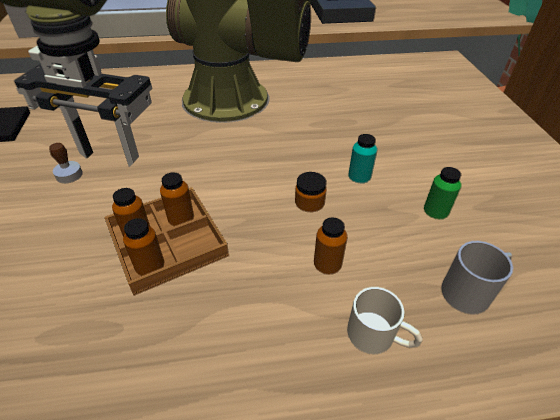

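The first bottle stands in its cell at (127,210). b1 at (330,247) is unmoved. Moving to b1: dx +11.8, dy +35.8 cm.

```bash
python3 -m inch '{"grip":[0.6,0.6,0.6,0.6,0.6,0.6,0.6,0.6,0.6,0.6],"travel":[[0.7,2,0],[2.3,7,0],[4,12,0],[5.6,17,0],[7.3,22,0],[8.9,27,0],[10.5,32,0],[11.5,35,0],[11.8,35.8,0],[11.8,35.8,0]],"turn":[[0,0,0],[0,0,0],[0,0,0],[0,0,0],[0,0,0],[0,0,0],[0,0,0],[0,0,0],[0,0,0],[0,0,0]]}' 25
```

```text
clock: 11.12
eef_pos: [638.0, 161.1, 188.7]
eef_rot: [-3.139, 0.002, 2.729]
wrist_force: [-0.0, -1.0, -0.0]
finger_gap: 75.1
```

```bash
python3 -m inch '{"grip":[0.6,0.6,0.6,0.6,0.6,0.6,0.6,0.6],"travel":[[0,0.1,-3],[0,0.1,-6],[0,0.1,-9],[0,0.1,-11.5],[0,0.1,-13.2],[0,0.1,-14.3],[0,0.1,-14.7],[0,0.1,-14.7]],"turn":[[0,0,0],[0,0,0],[0,0,0],[0,0,0],[0,0,0],[0,0,0],[0,0,0],[0,0,0]]}' 25
python3 -m inch '{"grip":[-0.2,-0.2,-0.2,-0.2,-0.2,-0.2],"travel":[[0,0,0],[0,0,0],[0,0,0],[0,0,0],[0,0,0],[0,0,0]],"turn":[[0,0,0],[0,0,0],[0,0,0],[0,0,0],[0,0,0],[0,0,0]]}' 25
```

```text
clock: 12.12
eef_pos: [638.2, 162.0, 42.2]
eef_rot: [-3.14, 0.002, 2.729]
wrist_force: [0.3, -0.2, -0.4]
finger_gap: 75.5
clock: 12.88
eef_pos: [638.4, 162.0, 42.6]
eef_rot: [-3.14, 0.003, 2.729]
wrist_force: [-1.0, -1.4, 4.9]
finger_gap: 53.6
```

```bash
python3 -m inch '{"grip":[-0.2,-0.2,-0.2,-0.2,-0.2,-0.2,-0.2],"travel":[[0,0,1],[0,0,3.5],[0,0,7],[0,0,10.5],[0,0,13.5],[0,0,15],[0,0,15]],"turn":[[0,0,0],[0,0,0],[0,0,0],[0,0,0],[0,0,0],[0,0,0],[0,0,0]]}' 25
```

```text
clock: 13.75
eef_pos: [638.5, 162.0, 192.8]
eef_rot: [-3.14, 0.003, 2.729]
wrist_force: [-0.5, -0.2, -3.4]
finger_gap: 53.2
```

```bash
python3 -m inch '{"grip":[-0.2,-0.2,-0.2,-0.2,-0.2,-0.2,-0.2,-0.2,-0.2,-0.2],"travel":[[-0.3,-1,0],[-1.1,-4,0],[-2.1,-7.5,0],[-3.3,-11.5,0],[-4.4,-15.5,0],[-5.4,-19,0],[-6.3,-22,0],[-6.7,-23.6,0],[-6.9,-24.3,0],[-6.9,-24.3,0]],"turn":[[0,0,0],[0,0,0],[0,0,0],[0,0,0],[0,0,0],[0,0,0],[0,0,0],[0,0,0],[0,0,0],[0,0,0]]}' 25
python3 - <<'E'
from h import *
im,d=manip.camera('scene');cv2.imwrite('pics/s5.png',im[...,::-1])
P=pts('scene',d)
Q=P[(np.hypot(P[...,0]-570,P[...,1]+81)<45)]
from scipy.optimize import least_squares
b=Q[(Q[:,2]>155)&(Q[:,2]<190)];f=least_squares(lambda p:np.hypot(b[:,0]-p[0],b[:,1]-p[1])-27,[570,-81],loss='soft_l1',f_scale=1.5)
print(len(b),f.x,np.median(abs(f.fun)))
E
```

```text
clock: 15.0
eef_pos: [569.6, -80.7, 192.6]
eef_rot: [-3.14, 0.003, 2.729]
wrist_force: [0.5, -0.2, -2.6]
finger_gap: 53.6
549 [569.70916734 -79.55270296] 0.43892612590316205
```

View pics/s5.png

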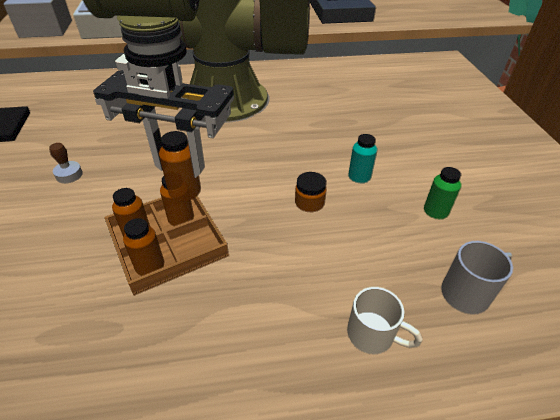

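The held bottle is upright at (178,165), over the free cell. Lowering it.

```bash
python3 -m inch '{"grip":[-0.2,-0.2,-0.2,-0.2,-0.2,-0.2,-0.2,-0.2,-0.2,-0.2],"travel":[[0,-0.1,-2],[0,-0.1,-5],[0,-0.1,-8],[0,-0.1,-10.5],[0,-0.1,-12],[0,-0.1,-13],[0,-0.1,-13.6],[0,-0.1,-13.9],[0,-0.1,-14],[0,-0.1,-14]],"turn":[[0,0,0],[0,0,0],[0,0,0],[0,0,0],[0,0,0],[0,0,0],[0,0,0],[0,0,0],[0,0,0],[0,0,0]]}' 25
python3 -m inch '{"grip":[-0.2,-0.2,-0.2,-0.2,-0.2],"travel":[[0,0,-0.15],[0,0,-0.25],[0,0,-0.35],[0,0,-0.42],[0,0,-0.42]],"turn":[[0,0,0],[0,0,0],[0,0,0],[0,0,0],[0,0,0]]}' 25
```

```text
clock: 16.3
eef_pos: [569.8, -81.4, 53.0]
eef_rot: [-3.141, 0.004, 2.729]
wrist_force: [0.2, 0.6, -3.0]
finger_gap: 53.6
clock: 16.92
eef_pos: [569.8, -81.4, 48.7]
eef_rot: [-3.141, 0.003, 2.729]
wrist_force: [0.5, -0.1, -2.3]
finger_gap: 53.8
```

Not in contact yet, so I'll go down a little further.

```bash
python3 -m inch '{"grip":[-0.2,-0.2,-0.2],"travel":[[0,0,-0.06],[0,0,-0.12],[0,0,-0.12]],"turn":[[0,0,0],[0,0,0],[0,0,0]]}' 25
```

```text
clock: 17.3
eef_pos: [570.1, -81.5, 48.5]
eef_rot: [-3.141, 0.004, 2.729]
wrist_force: [-3.8, -0.4, 8.7]
finger_gap: 54.0
```

Contact at +8.7 N. Releasing and retreating.

```bash
python3 -m inch '{"grip":[0.4,0.6,0.6,0.6,0.6,0.6,0.6,0.6,0.6,0.6],"travel":[[0,0,0],[0,0,0],[0,0,0],[0,0,0],[0,0,0],[0,0,2],[0,0,5],[0,0,9],[0,0,13],[0,0,14]],"turn":[[0,0,0],[0,0,0],[0,0,0],[0,0,0],[0,0,0],[0,0,0],[0,0,0],[0,0,0],[0,0,0],[0,0,0]]}'
python3 -m inch '{"grip":[0.6,0.6,0.6,0.6,0.6,0.6],"travel":[[0,2,1],[0,6,2],[0,11,3],[0,16,3],[0,20,3],[0,20,3]],"turn":[[0,0,0],[0,0,0],[0,0,0],[0,0,0],[0,0,0],[0,0,0]]}'
python3 - <<'E'
from m import *
for n in('scene','top'):
    im,d=manip.camera(n)
    if n=='scene': cv2.imwrite('pics/s6.png',im[...,::-1])
    else: cv2.imwrite('pics/t6.png',cv2.resize(im[130:290,280:460,::-1],None,fx=3,fy=3))
    P=pts(n,d)
    for t,x,y in(('C',519.7,-195.4),('A',569.6,-81.4)): cyl(P,x,y,n+t)
E
```

```text
clock: 18.55
eef_pos: [570.8, -81.7, 191.0]
eef_rot: [-3.142, 0.008, 2.729]
wrist_force: [0.8, -0.3, -1.1]
finger_gap: 75.4
clock: 19.3
eef_pos: [569.9, 121.6, 219.9]
eef_rot: [-3.141, 0.006, 2.733]
wrist_force: [-0.1, -0.1, 0.2]
finger_gap: 75.2
sceneC cap 340 [ 526.8 -193.3  109.9] [ 521.3 -195.   105.1]
sceneC body fit 483 [ 519.  -195.8] med res 16.2
sceneA cap 347 [576.3 -79.5 110.2] [572.6 -80.2 105.2]
sceneA body fit 1259 [570.8 -79.9] med res 3.0
topC cap 165 [ 517.3 -196.3  110.1] [ 517.7 -197.   105.3]
topC body fit 469 [ 518.6 -197.6] med res 18.7
topA cap 147 [567.5 -83.  110.1] [568.5 -82.1 105.3]
topA body fit 440 [570.2 -82.5] med res 19.0
```

View pics/s6.png

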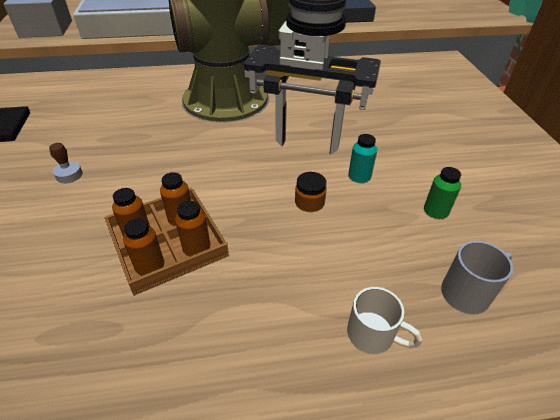

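View pics/t6.png

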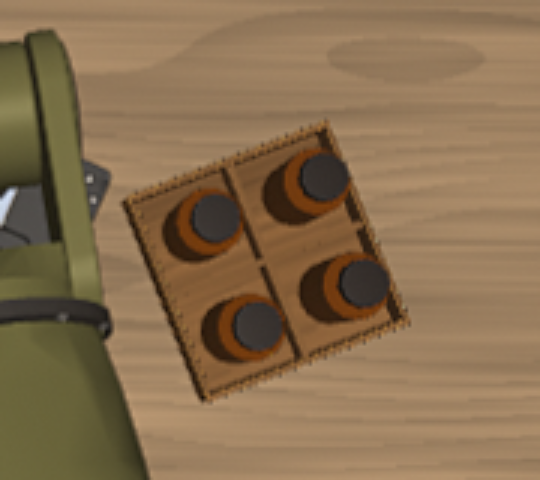

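All four cells hold upright bottles. The newly placed ones are at (127,210) and (190,228) in the scene view, with cap tops at z ≈ 110 mm, and the gripper is clear.

```bash
python3 -c "
from cell import manip
print(manip.sign_off())"
```

```text
the job is handed in; nothing more can be done
None
```

Both loose amber bottles are now upright in the crate's two empty cells, and I handed the job in at about 19.4 s of the 56 s allowed. I picked each one up on its body, set it down until the wrist force showed contact, and released it. I did not touch the jar or the teal and green bottles.

**Last checks:** From both cameras the bottle centres are within about 3 mm of the cell centres I measured. Cap tops are at about 110 mm, as expected on the 6 mm floor, and the gripper is well clear.

**Weak or disagreeing checks:**
- The final body-cylinder fits inside the crate had large residuals of 3–19 mm, because walls and neighbouring bottles got into the data. I relied on the cap positions and the pictures instead.
- The two cameras differed by about 2–4 mm.
- The second bottle pressed down with about 9 N at set-down, firmer than the first at about 2 N but well under the 120 N wrist-force limit.

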